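# Tip a soap carton onto the pricing panel

### The job

Lay the standing yellow soap carton on the blue panel, ready for its price label: push it near its top so that it tips over where it stands and falls flat towards the blue panel, then push it along with the fingertips until it lies flat, wholly on the blue panel. Do not grasp or lift the carton, do not let it fall towards the red panel, and do not disturb the jars, the oil tin or the other carton.

Things in the scene. Friction and masses are not known exactly. Their poses are not given: they have to be found in the camera images.
- soap_carton: yellow boxed soap bar, a plain loose cuboid 58 x 88 x 30 mm, about 90 g. It starts standing on end, 88 mm tall, in the middle of the grey mat, its broad faces turned towards the two panels. Origin: centre of one broad face. Its own y axis is its long axis, upright at the start; z is its thickness, from the origin to the other broad face; x is its width
- carton_center (a point): centre of the yellow carton's volume (15 mm from its origin along its z axis). Pushed 65 mm above the mat, the carton passes its balance after the contact has travelled some 25 mm and then falls by itself; lying down it is 30 mm high and slides easily
- carton_corner0 (a point): one of the four corners of the carton's 58 x 88 mm outline, half way through its 30 mm thickness (own x -29 mm, own y -44 mm)
- carton_corner1 (a point): one of the four corners of the carton's 58 x 88 mm outline, half way through its 30 mm thickness (own x +29 mm, own y -44 mm)
- carton_corner2 (a point): one of the four corners of the carton's 58 x 88 mm outline, half way through its 30 mm thickness (own x +29 mm, own y +44 mm)
- carton_corner3 (a point): one of the four corners of the carton's 58 x 88 mm outline, half way through its 30 mm thickness (own x -29 mm, own y +44 mm)
- counter_mat: grey plastic counter mat, 116 x 390 mm, 2 mm thick, fixed to the counter; origin in the middle of its underside, at counter height; its y axis runs along its length (roughly left-right for the robot)
- blue_panel: blue printed panel on the mat, 86 mm (own x) x 122 mm (own y), flush and without any edge; origin at its centre on the mat's top. Its centre lies 110 mm from the mat's centre, towards one end of the mat, left or right
- red_panel: red printed panel of the same size at the other end of the mat; origin at its centre on the mat's top
- seed_jar3: round jar with a black lid, diameter 77 mm, 84 mm tall, standing behind the mat's right end; origin at the centre of its foot
- pink_jar: pink round jar with a black lid, diameter 77 mm, 84 mm tall, standing to the right of the mat; origin at the centre of its foot
- aqua_carton: light blue boxed soap bar, 58 x 88 x 30 mm, lying flat farther right; origin at the centre of its underside
- oil_tin: yellow oil tin with a white cap, diameter 70 mm, 128 mm tall, at the right rear; origin at the centre of its foot

How it is judged:
By the outcome, as a careful person would: the job done as asked, in the order asked, and still so for the second after the job is handed in, with the robot touching nothing.
It also fails if it takes over 48 s, if anything falls off the work surface, if the arm or the gripper's body presses on something with over 40 N, if the wrist force passes 120 N, or if a joint passes its speed limit or range.

### The arm

A 6-joint arm with a two-finger parallel gripper is mounted at the origin on a cart in front of the work surface, level with it; the furniture and walls round the work are solid. World frame = base frame: x ahead of the robot, y to its left, z up, the work surface at z = 0. Lengths are in m, angles in rad, forces in N, time in s.
With the tool pointing down it reaches from about 0.3 to 0.75 m from the base axis. Payload 8.5 kg.
Tool frame: the origin (TCP) lies midway between the tips of the shut fingers; the grasp point (between the pads) lies 19 mm behind it (ctrl.grip_depth is the distance from the TCP to the grasp point, in m); z points along the fingers, y is the line along which they close (so a half turn about z gives the same grasp; the last joint's range is limited). The gripper opens to 85 mm and grips with 20 to 120 N. Pads are 22 mm wide; open, the fingers measure 114 mm over their backs; the gripper's body (76 mm by 85 mm) begins 54 mm behind the grasp point. The pads swing forward as they close: fully open they stand 13 mm farther back than shut.
Start: joints at [0.914, 0.381, 1.297, -0, 1.464, -0.215], TCP at [0.235, 0.497, 0.231] pointing down, gripper open.
Joint ranges: [-3.11, 3.11], [-0.89, 2.33], [0.22, 2.48], [-1.42, 4.56], [0.17, 2.85], [-2.88, 2.88]. Speed limits (rad/s): [2.39, 2.39, 3.14, 3.14, 3.14, 3.14].

### API

Orientations are given as a 3x3 rotation matrix whose columns are the frame's x, y, z axes.
In Python, from station import read_state, cams, job, ctrl gives the robot as it stands.
- The arm moves only by the tool step_arm, never from a script. Its argument "series" is one flat list of numbers, 5 for each row, row after row: the shift along the world's x, y, z each as a share of 100 mm, from -1 to 1, then the turn about the world's z as a share of 60 degrees, from -1 to 1, then the closure in counts, from 0 (fully open) to 255 (shut). A call has 1 to 8 rows; each row is the pose to reach, as a shift and turn from the pose commanded when the call began; what a row does not reach only later rows make up. A row lasts 1/8 s, in which the tool goes at most 62.5 mm and 10.7 degrees, less where a joint would pass 70% of its speed; a pose out of reach is approached as far as the arm can. A call with a number of a shift or a turn outside -1 to 1 is refused whole. A call with a gripper value outside its range is refused whole. The fingers move at their own pace and stop on an object; "squeeze" is the grip in N (left out, the last holds). Time passes only in rows, so rows that repeat a pose let the fingers close. It gives the time, the measured TCP pose, the force, the opening and the grip force at its end, in the units of the state.
- read_state(): the state, without advancing time (a new reading comes with each control period).
- cams.snapshot(name): name is "scene" or "top"; returns a dict with "img" (384x512x3 uint8, red, green, blue), "fov_y" (degrees; the focal length in pixels is half the picture's height over the tangent of half this angle, whatever the lens; pixels are square), "cx", "cy" (the principal point, pixels), "rvec" (rotation vector, rad) and "tvec" (3), from world to camera coordinates, as OpenCV has them. Camera axes: x right, y down, z forward; pixel columns grow to the right and rows downward; lengths in m; the calibration is good to about 2 mm. A picture is of the moment at which its call begins. There is no depth.
- job.finish_job(): hands the job in; it is judged then, once.
The state is a dict: "t": time; "joint_pos": joint angles; "joint_vel": joint speeds; "effort": joint torques, N m; "ee_pos": TCP position; "orientation": TCP orientation; "contact_force": force on the tool from outside, world axes, zero at the start; "moment": the same for the moment, N m; "finger_gap": finger opening in m; "grasp_force": force on a finger pad.
Only numpy, scipy, OpenCV 4.12 (cv2) and the standard library are available. Lean on these libraries where they do the work, as an engineer would, in place of code of your own. Each camera call takes 0.05 s, during which the arm holds its last target. There are 200 camera calls.

## Working session

There is one attempt and no reset: what is moved stays moved. The work goes in short steps, Python scripts to look and compute and a tool call to move; the robot and the scene stay as the last step left them, time stands still between calls to the robot, and variables do not carry over. Pictures are saved under pics/ and viewed, at most 10 in all, crops included, and the job is handed in when it is done.

Besides the shell and the picture viewer there is one more tool, called after "Request:" as name(argument=value, ...), one argument or row to a line, values as JSON. step_arm: Moves the arm, as the interface text tells. Its arguments: {"type":"object","properties":{"series":{"type":"array"},"squeeze":{"type":"number"}},"required":["series"]}

```bash
mkdir -p pics; cat > h.py <<'E'
import numpy as np, cv2
from station import read_state, cams, job, ctrl
def snap(n,f=None):
    s=cams.snapshot(n)
    if f: cv2.imwrite('pics/'+f,s['img'][:,:,::-1])
    return s
def ray(s,uv,z):
    R=cv2.Rodrigues(np.array(s['rvec'],float))[0];t=np.array(s['tvec'],float).ravel()
    f=s['img'].shape[0]/2/np.tan(np.radians(s['fov_y'])/2)
    uv=np.atleast_2d(np.array(uv,float))
    d=np.c_[(uv[:,0]-s['cx'])/f,(uv[:,1]-s['cy'])/f,np.ones(len(uv))]@R
    c=-R.T@t
    return c+d*((z-c[2])/d[:,2])[:,None]
def blobs(s,lo,hi,amin=80):
    m=cv2.inRange(cv2.cvtColor(s['img'],cv2.COLOR_RGB2HSV),lo,hi)
    c=cv2.findContours(m,cv2.RETR_EXTERNAL,cv2.CHAIN_APPROX_SIMPLE)[0]
    return sorted([x for x in c if cv2.contourArea(x)>amin],key=cv2.contourArea,reverse=True)
E
python3 - <<'E'
from h import *
a=snap('top');b=snap('scene')
cv2.imwrite('pics/a.png',a['img'][:,:,::-1]);cv2.imwrite('pics/b.png',b['img'][:,:,::-1])
for s in(a,b):
  print(s['rvec'],s['tvec'],s['fov_y'],ray(s,[[256,192]],0))
  for n,lo,hi in(('y',(18,90,90),(38,255,255)),('b',(100,90,40),(130,255,255)),('r',(0,110,60),(8,255,255))):
    for c in blobs(s,lo,hi)[:4]:
      r=cv2.minAreaRect(c);p=cv2.boxPoints(r);print(n,cv2.contourArea(c),p.round().tolist(),ray(s,p,.002)[:,:2].round(3).tolist())
E
```

```text
[ 2.14206018 -2.14600644  0.19059173] [0.07971063 0.52070126 1.38970343] 46.538290892136224 [[0.54424258 0.10367277 0.        ]]
y 2315.0 [[-8.0, 55.0], [46.0, 46.0], [54.0, 96.0], [0.0, 105.0]] [[1.022, 1.013], [1.056, 0.83], [0.875, 0.788], [0.842, 0.968]]
y 1061.5 [[373.0, 172.0], [398.0, 160.0], [418.0, 203.0], [393.0, 214.0]] [[0.613, -0.287], [0.654, -0.373], [0.508, -0.433], [0.469, -0.348]]
y 203.0 [[172.0, 211.0], [185.0, 211.0], [185.0, 232.0], [172.0, 232.0]] [[0.481, 0.378], [0.481, 0.336], [0.412, 0.334], [0.412, 0.376]]
y 142.0 [[401.0, 32.0], [414.0, 32.0], [414.0, 45.0], [401.0, 45.0]] [[1.116, -0.408], [1.117, -0.454], [1.067, -0.451], [1.067, -0.405]]
b 2383.0 [[5.0, 170.0], [13.0, 132.0], [87.0, 147.0], [79.0, 185.0]] [[0.619, 0.931], [0.747, 0.918], [0.696, 0.669], [0.569, 0.686]]
b 918.5 [[131.0, 210.0], [168.0, 210.0], [168.0, 236.0], [131.0, 236.0]] [[0.484, 0.512], [0.484, 0.391], [0.399, 0.389], [0.4, 0.508]]
b 758.5 [[344.0, 239.0], [414.0, 210.0], [421.0, 226.0], [351.0, 255.0]] [[0.388, -0.184], [0.483, -0.418], [0.43, -0.437], [0.336, -0.203]]
r 2184.5 [[
[... 1605 characters left out ...]
 [0.659, 2.182]]
b 107.5 [[166.0, 103.0], [181.0, 91.0], [200.0, 116.0], [184.0, 127.0]] [[0.617, 0.926], [0.732, 0.971], [0.687, 0.731], [0.581, 0.697]]
r 894.0 [[460.0, 298.0], [496.0, 269.0], [515.0, 294.0], [479.0, 323.0]] [[0.777, -0.594], [0.963, -0.602], [0.925, -0.692], [0.749, -0.681]]
r 622.5 [[134.0, 123.0], [144.0, 104.0], [180.0, 122.0], [171.0, 141.0]] [[0.42, 0.866], [0.53, 0.98], [0.588, 0.743], [0.481, 0.645]]
r 480.0 [[201.0, 193.0], [216.0, 179.0], [237.0, 200.0], [223.0, 215.0]] [[0.407, 0.292], [0.497, 0.326], [0.493, 0.176], [0.407, 0.148]]
r 184.0 [[125.0, 15.0], [136.0, 7.0], [159.0, 37.0], [148.0, 45.0]] [[0.928, 1.986], [1.044, 2.063], [0.943, 1.57], [0.842, 1.514]]
```

View pics/a.png

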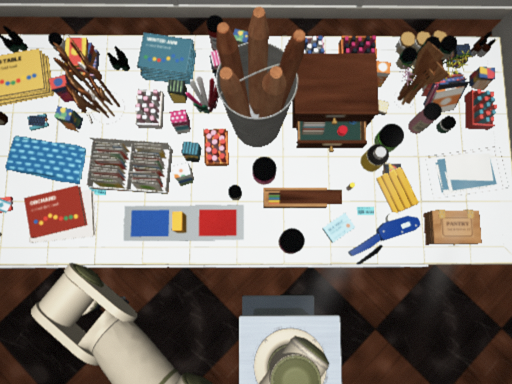

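View pics/b.png

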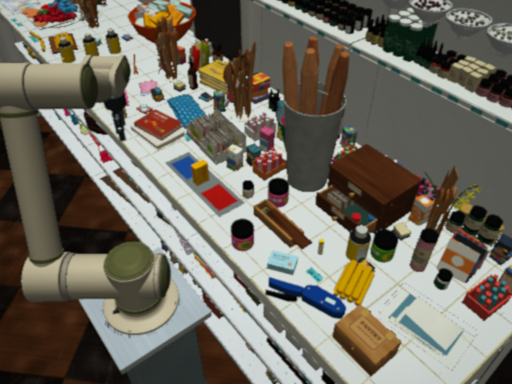

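The carton stands at about (178,221) in the top view. The blue panel is to its left (+y) at (150,223) and the red panel to its right at (217,222). The mat lies along the world y axis, and the jars at (264,168) and (291,240) are well clear.

```bash
python3 - <<'E'
from h import *
s=read_state();print(s['ee_pos'],s['orientation'],s['finger_gap'])
a=snap('top')
print(ray(a,[[171.5,211],[171.5,232],[185.5,211],[185.5,232]],.09).round(3), ray(a,[[171.5,211],[171.5,232],[185.5,211],[185.5,232]],.002).round(3))
c=a['img'][195:250,115:255,::-1];cv2.imwrite('pics/c.png',cv2.resize(c,None,fx=5,fy=5,interpolation=0))
E
```

```text
[0.23499266 0.49698263 0.23078846] [[-9.03972596e-01  4.27589680e-01 -7.82339357e-04]
 [ 4.27590306e-01  9.03972077e-01 -1.00738211e-03]
 [ 2.76466740e-04 -1.24516655e-03 -9.99999187e-01]] 0.08553285719773354
[[0.469 0.363 0.09 ]
 [0.405 0.361 0.09 ]
 [0.469 0.32  0.09 ]
 [0.405 0.318 0.09 ]] [[0.481 0.38  0.002]
 [0.412 0.378 0.002]
 [0.481 0.334 0.002]
 [0.412 0.332 0.002]]
```

View pics/c.png

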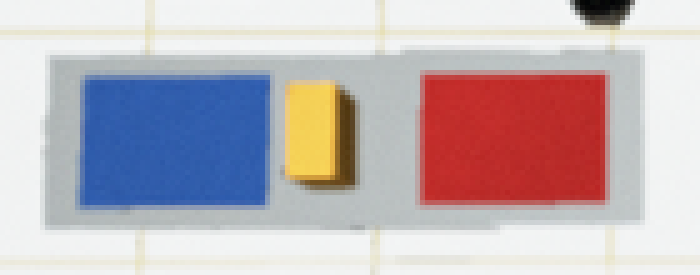

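Request:
step_arm(
  series=[0.5,-0.5,0,-0.3,195,1,-1,0,-0.6,195,1,-1,0,-0.9,195,1,-1,0,-1,195,1,-1,0,-1,195,1,-1,0,-1,195,1,-1,0,-1,195],
)

```text
t: 1.02
ee_pos: [0.3351, 0.3971, 0.2311]
orientation: [[-0.083, 0.997, -0.0], [0.997, 0.083, -0.0], [-0.0, -0.0, -1.0]]
contact_force: [-0.6, -0.5, -0.8]
finger_gap: 0.0202
grasp_force: 0.0
```

Request:
step_arm(
  series=[0.5,-0.5,0,-0.08,195,1,-1,0,-0.08,195,1,-1,0,-0.08,195,1,-1,0,-0.08,195,1,-1,0,-0.08,195],
)

```text
t: 1.65
ee_pos: [0.4342, 0.2981, 0.2313]
orientation: [[-0.0, 1.0, -0.0], [1.0, 0.0, 0.0], [0.0, -0.0, -1.0]]
contact_force: [-0.1, -0.5, -1.2]
finger_gap: 0.0202
grasp_force: 0.0
```

```bash
python3 - <<'E'
from h import *
s=read_state();print(s['t'],s['ee_pos'],s['orientation'],s['finger_gap'],s['joint_pos'])
E
```

```text
1.65 [0.43416595 0.29809834 0.23133857] [[-1.14190733e-04  9.99999899e-01 -4.34758546e-04]
 [ 9.99999975e-01  1.14274622e-04  1.92934413e-04]
 [ 1.92984076e-04 -4.34736504e-04 -9.99999887e-01]] 0.02019151170820911 [3.76504788e-01 3.39732739e-01 1.36123193e+00 3.42148868e-04
 1.44096136e+00 3.76346201e-01]
```

Request:
step_arm(
  series=[0.03,-0.3,-0.3,0,195,0.03,-0.3,-0.8,0,195,0.03,-0.3,-1,0,195,0.03,-0.3,-1,0,195],
)

```text
t: 2.15
ee_pos: [0.4368, 0.268, 0.1305]
orientation: [[-0.0, 1.0, -0.003], [1.0, 0.0, -0.001], [-0.001, -0.003, -1.0]]
contact_force: [0.4, 0.6, 0.9]
finger_gap: 0.0202
grasp_force: 0.0
```

Request:
step_arm(
  series=[0,0,-0.3,0,195,0,0,-0.66,0,195,0,0,-0.66,0,195,0,0.2,-0.66,0,195,0,0.35,-0.66,0,195,0,0.4,-0.66,0,195,0,0.4,-0.66,0,195],
)

```text
t: 3.02
ee_pos: [0.4381, 0.3077, 0.0656]
orientation: [[0.001, 1.0, 0.001], [1.0, -0.001, 0.0], [0.0, 0.001, -1.0]]
contact_force: [0.7, -0.7, -0.3]
finger_gap: 0.02
grasp_force: 0.0
```

```bash
python3 - <<'E'
from h import *
a=snap('top');b=snap('scene')
c=a['img'][180:260,110:255,::-1];d=b['img'][120:230,140:290,::-1]
cv2.imwrite('pics/d.png',np.vstack([cv2.resize(c,(540,298)),cv2.resize(d,(540,300))]))
E
```

```text
(no output)
```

View pics/d.png

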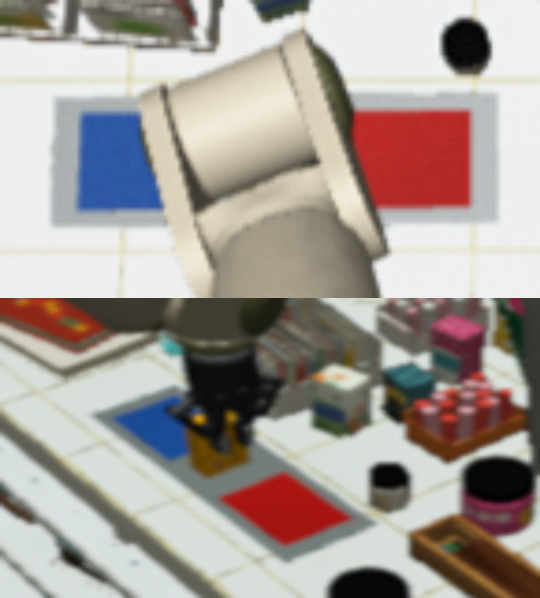

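The upright carton is just ahead of the fingertips, at about (215,445) in the lower crop. Next is a slow push.

Request:
step_arm(
  series=[0,0.05,0,0,195,0,0.1,0,0,195,0,0.14,0,0,195,0,0.18,0,0,195,0,0.22,0,0,195,0,0.26,0,0,195,0,0.3,0,0,195,0,0.34,0,0,195],
)

```text
t: 4.12
ee_pos: [0.4381, 0.3414, 0.0653]
orientation: [[0.002, 1.0, -0.0], [1.0, -0.002, 0.0], [0.0, -0.0, -1.0]]
contact_force: [0.3, -0.3, -0.1]
finger_gap: 0.0202
grasp_force: 0.0
```

Request:
step_arm(
  series=[0,0.03,0,0,195,0,0.06,0,0,195,0,0.08,0,0,195,0,0.08,0,0,195,0,0.08,0,0,195,0,0.08,0,0,195],
)

```text
t: 4.88
ee_pos: [0.4381, 0.3491, 0.0653]
orientation: [[0.002, 1.0, -0.0], [1.0, -0.002, 0.0], [0.0, -0.0, -1.0]]
contact_force: [0.1, -0.0, -0.1]
finger_gap: 0.02
grasp_force: 0.0
```

```bash
python3 - <<'E'
from h import *
a=snap('top');b=snap('scene')
c=a['img'][180:260,110:255,::-1];d=b['img'][120:230,140:290,::-1]
cv2.imwrite('pics/e.png',np.vstack([cv2.resize(c,(540,298)),cv2.resize(d,(540,300))]))
E
```

```text
(no output)
```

View pics/e.png

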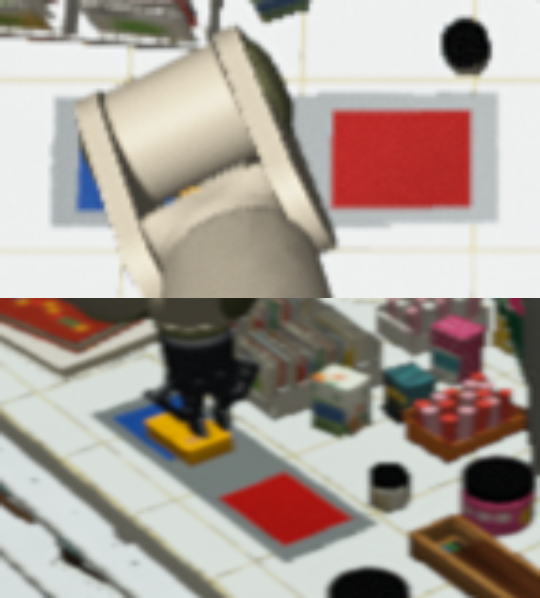

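The carton has fallen flat towards the blue panel, at about (187,438) in the lower crop. I'll back off and measure it.

Request:
step_arm(
  series=[0,-0.4,0,0,195,0,-0.8,0,0,195,0,-1,0,0,195,0,-1,0,0,195],
)

```text
t: 5.48
ee_pos: [0.4384, 0.2483, 0.0655]
orientation: [[0.004, 1.0, 0.0], [1.0, -0.004, -0.0], [-0.0, 0.0, -1.0]]
contact_force: [-0.3, 0.6, -0.2]
finger_gap: 0.0202
grasp_force: 0.0
```

Request:
step_arm(
  series=[0,-0.5,0,0,195,0,-0.5,0,0,195,0,-0.5,0,0,195],
)

```text
t: 5.85
ee_pos: [0.4384, 0.2, 0.0654]
orientation: [[0.002, 1.0, 0.001], [1.0, -0.002, 0.0], [0.0, 0.001, -1.0]]
contact_force: [0.3, -0.7, -0.5]
finger_gap: 0.0199
grasp_force: 0.0
```

```bash
cat > m.py <<'E'
from h import *
import sys
a=snap('top');b=snap('scene')
for s,z in((a,.032),(b,.032)):
  for c in blobs(s,(18,90,150),(38,255,255)):
    r=cv2.minAreaRect(c);p=ray(s,cv2.boxPoints(r),z)[:,:2];m=p.mean(0)
    if .38<m[0]<.5 and .2<m[1]<.6:
      q=ray(s,c[:,0],z)[:,:2]
      print(cv2.contourArea(c),p.round(3).tolist(),m.round(3),'ext',q.min(0).round(3),q.max(0).round(3))
c=a['img'][180:260,110:255,::-1];d=b['img'][120:230,140:290,::-1]
cv2.imwrite(sys.argv[1],np.vstack([cv2.resize(c,(540,298)),cv2.resize(d,(540,300))]))
E
python3 m.py pics/f.png
```

```text
482.5 [[0.467, 0.452], [0.467, 0.363], [0.41, 0.361], [0.41, 0.45]] [0.439 0.406] ext [0.41  0.361] [0.467 0.451]
208.5 [[0.415, 0.448], [0.476, 0.475], [0.473, 0.367], [0.414, 0.343]] [0.444 0.408] ext [0.414 0.363] [0.474 0.455]
```

View pics/f.png

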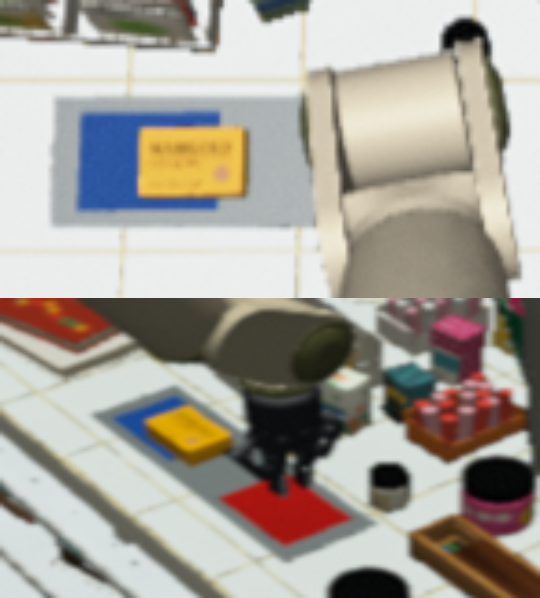

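The carton lies flat with its centre at (0.439, 0.406), overhanging the blue panel's near edge by about 29 mm. It needs a push of about 45 mm in +y.

Request:
step_arm(
  series=[0,0.2,-0.3,0,195,0,0.5,-0.5,0,195,0,0.8,-0.5,0,195,0,1,-0.5,0,195,0,1,-0.5,0,195],
)

```text
t: 6.58
ee_pos: [0.438, 0.3005, 0.0154]
orientation: [[-0.001, 1.0, 0.001], [1.0, 0.001, 0.0], [0.0, 0.001, -1.0]]
contact_force: [-0.2, 0.7, 0.1]
finger_gap: 0.0204
grasp_force: 0.0
```

Request:
step_arm(
  series=[0,0.2,0,0,195,0,0.35,0,0,195,0,0.42,0,0,195,0,0.47,0,0,195,0,0.52,0,0,195,0,0.57,0,0,195,0,0.62,0,0,195,0,0.67,0,0,195],
)

```text
t: 7.58
ee_pos: [0.4382, 0.3664, 0.0153]
orientation: [[0.002, 1.0, -0.0], [1.0, -0.002, -0.0], [-0.0, -0.0, -1.0]]
contact_force: [-0.2, -0.7, -0.7]
finger_gap: 0.0201
grasp_force: 0.2
```

Request:
step_arm(
  series=[0,0.05,0,0,195,0,0.1,0,0,195,0,0.15,0,0,195,0,0.19,0,0,195,0,0.23,0,0,195,0,0.26,0,0,195,0,0.27,0,0,195,0,0.27,0,0,195],
)

```text
t: 8.57
ee_pos: [0.4382, 0.3932, 0.0153]
orientation: [[0.002, 1.0, 0.0], [1.0, -0.002, 0.0], [0.0, 0.0, -1.0]]
contact_force: [-0.2, 0.9, -0.8]
finger_gap: 0.0199
grasp_force: 0.0
```

Request:
step_arm(
  series=[0,-0.1,0,0,195,0,-0.4,0.1,0,195,0,-0.8,0.5,0,195,0,-1,0.8,0,195,0,-1,0.8,0,195],
)

```text
t: 9.2
ee_pos: [0.4391, 0.292, 0.0973]
orientation: [[0.004, 1.0, 0.004], [1.0, -0.004, 0.001], [0.001, 0.004, -1.0]]
contact_force: [0.1, 0.0, -0.3]
finger_gap: 0.0199
grasp_force: 0.0
```

Request:
step_arm(
  series=[0,-0.5,0.5,0,195,0,-1,0.5,0,195,0,-1,0.5,0,195,0,-1,0.5,0,195],
)

```text
t: 9.7
ee_pos: [0.4379, 0.1934, 0.1446]
orientation: [[0.002, 1.0, -0.001], [1.0, -0.002, 0.0], [0.0, -0.001, -1.0]]
contact_force: [0.3, -0.6, 0.2]
finger_gap: 0.0202
grasp_force: 0.0
```

```bash
python3 m.py pics/g.png
```

```text
462.5 [[0.467, 0.49], [0.467, 0.401], [0.413, 0.399], [0.413, 0.488]] [0.44  0.444] ext [0.413 0.4  ] [0.467 0.49 ]
206.0 [[0.415, 0.491], [0.477, 0.52], [0.474, 0.408], [0.414, 0.383]] [0.445 0.45 ] ext [0.414 0.403] [0.475 0.497]
```

View pics/g.png

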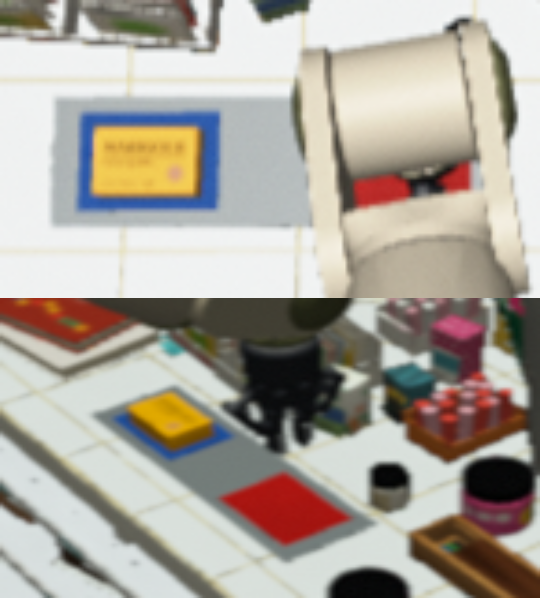

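The carton lies flat and wholly on the blue panel. Its y extent is 0.400–0.490 within the panel's 0.390–0.512, with a blue border visible on all sides, and the robot is clear.

```bash
python3 -c "from station import job;print(job.finish_job())"
```

```text
the job is handed in; nothing more can be done
None
```

The yellow carton was tipped towards the blue panel and pushed until it lay flat and wholly on it, about 10 mm inside the nearest edge; nothing else was touched, and the job was handed in at about 10 s of the 48 s allowed.

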